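# Line up the sockets and scrap the rusty one

### The arm

A 6-joint arm with a two-finger parallel gripper is mounted at the origin on the work surface. World frame = base frame: x ahead of the robot, y to its left, z up, the work surface at z = 0. Lengths are in mm, angles in rad, forces in N, time in s.
With the tool pointing down it reaches from about 275 to 750 mm from the base axis. Payload 10.2 kg.
Tool frame: the origin (TCP) lies at the very end of the fingers, on their centre line; the grasp point (between the pads) lies 19 mm behind it; x points along the fingers, y is the direction in which the jaws open and shut, and the axes are right-handed (so a half turn about x gives the same grasp; the last joint's range is limited). The gripper opens to 85 mm and grips with 20 to 120 N. Pads are 22 mm wide; open, the fingers measure 114 mm over their backs; the gripper's body (76 mm by 85 mm) begins 54 mm behind the grasp point. The pads swing forward as they close: fully open they stand 13 mm farther back than shut.
Start: joints at [0.986, 0.313, 1.498, -0, 1.331, -0.223], TCP at [185.841, 491.014, 231.294] pointing down, gripper open.
Joint ranges: [-2.94, 2.94], [-0.97, 2.17], [0.19, 2.56], [-1.23, 4.37], [0.02, 3.11], [-2.88, 2.88]. Speed limits (rad/s): [2.39, 2.39, 3.01, 3.14, 3.14, 3.14].

### API

Orientations are given as a unit quaternion [w, x, y, z].
In Python, from rig import ctrl, viewer, finish_job gives the robot as it stands.
- The arm moves only by the tool carry_out, never from a script. Its argument "targets" is a list of rows, each an object of numbers: "x", "y", "z": the shift along the world's x, y, z in m; "ax", "ay", "az": the turn, a rotation vector about the world's x, y, z in rad; "hand": the opening, from -1 (shut) to 1 (fully open). A call has 1 to 5 rows; each row is the pose to reach, as a shift and turn from the pose commanded when the call began; what a row does not reach only later rows make up. A row lasts 1/8 s, in which the tool goes at most 62.5 mm and 10.7 degrees, less where a joint would pass 70% of its speed; a pose out of reach is approached as far as the arm can. A call with a gripper value outside its range is refused whole. The fingers move at their own pace and stop on an object; "grip_force" is the grip in N (left out, the last holds). Time passes only in rows, so rows that repeat a pose let the fingers close. It gives the time, the measured TCP pose, the force and the opening at its end, in the units of the state.
- ctrl.sense(): the state, without advancing time (a new reading comes with each control period).
- viewer.capture(name): name is "scene" or "top"; returns the picture (400x640x3 uint8, blue, green, red); there is no depth.
- viewer.camera_info(name): a dict with "fx", "fy", "cx", "cy" (pixels), "R" (3x3) and "t" (3): a world point X has camera coordinates R X + t. Camera axes: x right, y down, z forward; pixel columns grow to the right and rows downward; lengths in mm; the calibration is good to about 2 mm. A picture is of the moment at which its call begins. camera_info takes no time and is no camera call.
- finish_job(): hands the job in, once; it reports no verdict.
The state is a dict: "time_s": time; "joints": joint angles; "dq": joint speeds; "tau": joint torques, N m; "eef_pos": TCP position; "ee_rot": TCP orientation; "force": force on the tool from outside, world axes, zero at the start; "wrist_torque": the same for the moment, N m; "grip_width": opening from 0.0 (shut) to 1.0 (fully open).
Only numpy, scipy, OpenCV 4.12 (cv2) and the standard library are available. Lean on these libraries where they do the work, as an engineer would, in place of code of your own. Each camera call takes 0.05 s, during which the arm holds its last target. There are 200 camera calls.

### The job

Tidy the loose sockets: stand the three bright steel ones upright on the green rail, one centred on each white ring, in order of size with the smallest on the ring next to the red end plate and the largest at the other end. The rusty brown socket is scrap: push it down through the yellow sprung flap in the lid of the green tin so that it drops inside and the flap closes again.

Things in the scene. Friction and masses are not known exactly. Their poses are not given: they have to be found in the camera images.
- socket_small: Smallest bright steel socket: 22 mm diameter, 50 mm tall, about 80 g. Origin at the centre of its underside, z up along its axis. The lower third is 10 per cent narrower. It stands upright on the table at the start, open mouth (dark circle) up, in a loose crowd with the others and a small glass jar. 
- socket_medium: Middle bright steel socket: 30 mm diameter, 64 mm tall, about 200 g. Origin at the centre of its underside, z up along its axis. The lower third is 10 per cent narrower. It stands upright on the table at the start, open mouth (dark circle) up, in a loose crowd with the others and a small glass jar. 
- socket_large: Largest bright steel socket: 40 mm diameter, 78 mm tall, about 420 g. Origin at the centre of its underside, z up along its axis. The lower third is 10 per cent narrower. It stands upright on the table at the start, open mouth (dark circle) up, in a loose crowd with the others and a small glass jar. 
- socket_rusty: Rusty brown socket, the scrap one: 26 mm diameter, 70 mm tall, about 170 g. Origin at the centre of its underside, z up along its axis. The lower third is 10 per cent narrower. It stands upright on the table at the start, open mouth (dark circle) up, in a loose crowd with the others and a small glass jar. 
- mark_a: White painted ring 54 mm across with a white centre dot, on the dark green rail (a fixed board 75 wide, 340 long, its top 10 mm above the table). Flat paint: a socket stands on the rail's top over it. Origin at its centre, 10 mm above the table. One end ring of the row of three; rings are 90 mm apart along the rail.
- mark_mid: White painted ring 54 mm across with a white centre dot, on the dark green rail (a fixed board 75 wide, 340 long, its top 10 mm above the table). Flat paint: a socket stands on the rail's top over it. Origin at its centre, 10 mm above the table. The middle ring; its y axis runs along the rail.
- mark_b: White painted ring 54 mm across with a white centre dot, on the dark green rail (a fixed board 75 wide, 340 long, its top 10 mm above the table). Flat paint: a socket stands on the rail's top over it. Origin at its centre, 10 mm above the table. The other end ring of the row.
- red_end: Red painted plate, 60 x 28 mm and 1 mm thick, flat on one end of the rail, 60 mm beyond the end ring there (the other end has a grey one): it marks the small end of the row. It may be at either end. Origin at its centre, 10 mm above the table.
- tin: Green scrap tin fixed to the table, 130 (its x) x 120 (its y) mm, 135 mm tall, walls 3 mm, closed but for an opening of 72 x 76 mm in the middle of its lid, filled by the yellow flap. Origin at the centre of its underside, z up. It stands to the left or to the right of the sockets; a steel case stands on the opposite side.
- flap (a joint): The yellow sprung flap in the tin's lid: a plate 69 x 72 mm, flush with the lid, hinged along the tin's +x edge of the opening (steel hinge pin), its free edge on the tin's -x side. 0 = closed, grows as it swings down into the tin, up to 1.4 rad. Its spring is light (about 0.3 to 0.8 N pushed at the middle) and closes it by itself; the rusty socket let go in the half-open flap slides past it by its own weight and drops about 100 mm.

How it is judged (in metres and radians):
At the end, for the whole second after the job is handed in: Bright sockets upright (0.1 rad), at rest on the rail, each centre within 14 mm of its ring: small on the end ring by the red plate, medium on the middle, large on the other end. The rusty socket rests in the tin and the flap is closed (under 0.12 rad) (((horizontal distance between red_end and mark_a below 0.12 m and horizontal distance between socket_small and mark_a below 0.014 m and horizontal distance between socket_large and mark_b below 0.014 m) or (horizontal distance between red_end and mark_b below 0.12 m and horizontal distance between socket_small and mark_b below 0.014 m and horizontal distance between socket_large and mark_a below 0.014 m)) and horizontal distance between socket_medium and mark_mid below 0.014 m and angle between each of socket_small, socket_medium, socket_large's own z axis and vertical below 0.1 rad and height (world z) of socket_small between 0.005 and 0.015 m and linear speed of each of socket_small, socket_medium, socket_large, socket_rusty below 0.02 m/s and height (world z) of socket_medium between 0.005 and 0.015 m and height (world z) of socket_large between 0.005 and 0.015 m and x of socket_rusty in the frame of tin between -0.065 and 0.065 m and y of socket_rusty in the frame of tin between -0.06 and 0.06 m and z of socket_rusty in the frame of tin below 0.09 m and value of joint flap below 0.12 rad); the robot touches nothing.
It also fails if it takes over 93 s, if anything falls off the work surface, if the arm or the gripper's body presses on something with over 40 N, if the wrist force passes 120 N, or if a joint passes its speed limit or range.

## Working session

There is one attempt and no reset: what is moved stays moved. The work goes in short steps, Python scripts to look and compute and a tool call to move; the robot and the scene stay as the last step left them, time stands still between calls to the robot, and variables do not carry over. Pictures are saved under pics/ and viewed, about 12 in all and at most 16, crops included, and the job is handed in when it is done.

Besides the shell and the picture viewer there is one more tool, called by a JSON object that holds its "api" and its "payload". carry_out: Moves the arm, as the interface text tells. Its arguments: {"type":"object","properties":{"targets":{"type":"array"},"grip_force":{"type":"number"}},"required":["targets"]}

```bash
mkdir -p pics; ls; python3 - <<'E'
from rig import ctrl, viewer
import cv2, numpy as np
print(ctrl.sense())
for n in ("scene","top"):
    im=viewer.capture(n); cv2.imwrite(f"pics/{n}0.png",im)
    print(n,viewer.camera_info(n))
E
```

```text
pics
{'time_s': 0.0, 'joints': array([ 9.85586892e-01,  3.13473654e-01,  1.49845169e+00, -3.70524304e-05,
        1.33099343e+00, -2.23335863e-01]), 'dq': array([-0.0016316 , -0.00348829,  0.00100515,  0.00083965,  0.00161827,
       -0.0008248 ]), 'tau': array([ 2.78772004e-04, -4.12274015e+01, -2.59736431e+01, -1.97020167e-04,
        4.20753640e-03,  2.02425178e-05]), 'eef_pos': array([185.70438103, 490.77858174, 230.71747199]), 'ee_rot': array([ 0.69539133,  0.12680551,  0.69573679, -0.12767764]), 'force': array([-0.57318046,  0.21192278,  0.43126814]), 'wrist_torque': array([0.01854835, 0.02039511, 0.03705557]), 'grip_width': 0.9945575671183154}
scene {'fx': 381.996569871186, 'fy': 381.996569871186, 'cx': 315.5858626817937, 'cy': 197.25204405886635, 'R': array([[ 0.67097799,  0.74121304,  0.01979328],
       [ 0.55611041, -0.48539981, -0.67463193],
       [-0.49043833,  0.46367043, -0.73788887]]), 't': array([-389.89534953, -228.10210897, 1210.46092593])}
top {'fx': 364.91703884997435, 'fy': 364.91703884997435, 'cx': 323.3155545399273, 'cy': 198.53368167847398, 'R': array([[-0.00272934, -0.99998325, -0.00510418],
       [-0.99773141,  0.00306646, -0.06725045],
       [ 0.06726497,  0.00490905, -0.99772307]]), 't': array([  1.9541957 , 569.68251118, 894.08724656])}
```

View pics/scene0.png

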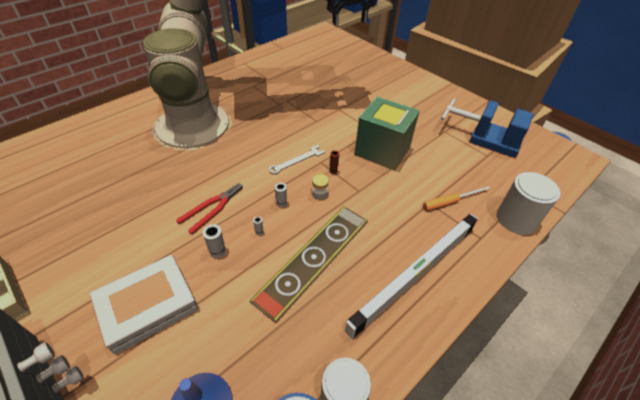

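View pics/top0.png

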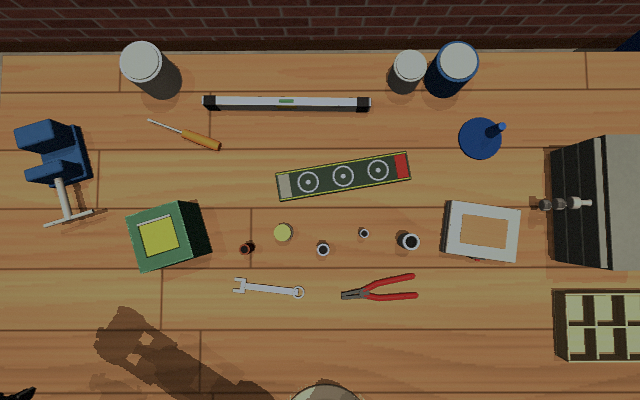

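```bash
cat > h.py <<'E'
import numpy as np, cv2
from scipy.spatial.transform import Rotation
from rig import ctrl, viewer
def ray(n,u,v,z):
    c=viewer.camera_info(n); R,t=np.array(c["R"]),np.array(c["t"])
    d=R.T@np.array([(u-c["cx"])/c["fx"],(v-c["cy"])/c["fy"],1]); o=-R.T@t
    return (o+d*(z-o[2])/d[2])
def proj(n,X):
    c=viewer.camera_info(n); p=np.array(c["R"])@np.array(X,float)+np.array(c["t"])
    return np.array([c["fx"]*p[0]/p[2]+c["cx"],c["fy"]*p[1]/p[2]+c["cy"]])
def crop(im,x0,y0,x1,y1,s): return cv2.resize(im[y0:y1,x0:x1],None,fx=s,fy=s,interpolation=cv2.INTER_CUBIC)
def stack(L):
    w=max(a.shape[1] for a in L); return np.vstack([np.pad(a,((0,4),(0,w-a.shape[1]),(0,0))) for a in L])
def pose():
    s=ctrl.sense(); q=s["ee_rot"]; R=Rotation.from_quat(np.r_[q[1:],q[0]]).as_matrix()
    print("t",round(s["time_s"],2),"p",s["eef_pos"].round(1),"x",R[:,0].round(3),"y",R[:,1].round(3),"F",s["force"].round(1),"g",round(s["grip_width"],3),"j",s["joints"].round(2))
    return s,R
E
python3 - <<'E'
from h import *
im=cv2.imread("pics/top0.png"); sc=cv2.imread("pics/scene0.png")
a=crop(im,225,218,425,262,4)
b=crop(im,120,195,220,275,4); c=crop(sc,350,95,425,170,4)
b=np.hstack([b,np.pad(c,((0,20),(0,0),(0,0)))])
d=crop(sc,195,145,355,260,2); 
cv2.imwrite("pics/c1.png",stack([a,b]))
pose()
# rings: white on dark rail
hsv=cv2.cvtColor(im,cv2.COLOR_BGR2HSV)
for (u,v) in [(308,181),(343,176),(378,170)]:
    w=im[v-14:v+15,u-14:u+15].min(2).astype(float)-80; w[w<0]=0
    yy,xx=np.mgrid[-14:15,-14:15]; m=(xx**2+yy**2<14**2); w*=m
    p=(u+(w*xx).sum()/w.sum(),v+(w*yy).sum()/w.sum()); print("ring",np.round(p,1),ray("top",*p,10).round(1))
# tin lid flap yellow
m=cv2.inRange(hsv,(22,100,90),(38,255,255)); m[:, :120]=0; m[:,200:]=0
cs,_=cv2.findContours(m,0,2); k=max(cs,key=cv2.contourArea); r=cv2.minAreaRect(k)
print("flap",r); print([ray("top",*q,135).round(1) for q in cv2.boxPoints(r)], ray("top",*r[0],135).round(1))
# sockets: dark mouths
g=cv2.cvtColor(im,cv2.COLOR_BGR2GRAY)
for n,u,v in [("rusty",247,247),("med",323,249),("small",364,233),("large",410,241)]:
    print(n); print(g[v-9:v+10,u-10:u+11] if n in("rusty",) else "")
E
```

```text
t 0.1 p [185.7 490.8 230.8] x [-0.001 -0.001 -1.   ] y [ 0.354  0.935 -0.001] F [-0.1 -0.3 -0. ] g 0.995 j [ 0.99  0.31  1.5   0.    1.33 -0.22]
ring [307.7 181.7] [613.2  39.8  10. ]
ring [342.9 175.8] [627.9 -49.4  10. ]
ring [377.8 169.8] [ 643.  -138.2   10. ]
flap ((158.61593627929688, 236.09518432617188), (31.90299415588379, 33.98271942138672), 73.0724868774414)
[array([503.6, 404.4, 135. ]), array([524.9, 333.9, 135. ]), array([458.7, 312. , 135. ]), array([437.6, 382.1, 135. ])] [481.1 358.1 135. ]
rusty
[[121 120 121 121 121 121 122 123 122 122 121 123 115  85  86 116 123 123
  121 124 124]
 [122 122 122 122 124 122 122 122 122 121 121 122 117  92  88 116 124 121
  121 119 121]
 [121 120 121 121 121 122 120 124 123 125 128 120  63  47  45  83 124 123
  122 119 122]
 [122 123 123 123 121 121 121 122 116  72  73  75  68  50  48  80 126 123
  123 121 120]
 [120 120 122 122 121 121 122 124 122  71  75  77  69  52  52  66  89 125
  122 123 121]
 [121 119 119 121 122 123 123  90  39  38  11  12  10  16  16  42  61  80
  124 116 120]
 [121 119 122 124 120  88  81  84  80  44   1   
[... 427 characters left out ...]
 30  30  22  37  79  85  10   6   9   6  50
  118 111 110]
 [118 114  86  63  21  22  25  27  25  23  37  72  81   1   4   6  28  83
  113 108 108]
 [118 114  84  76  49  23  28  23  27  24  45  85  31   8  21  62  98 100
  111 110 109]
 [121 121 119  90  76  38  16  24  20  47  89  91   2  15  52  92 102  99
  116 114 114]
 [124 123 121 101  91  77  68  71  87  85  79  19  59  75  81 107 115 113
  119 118 118]
 [125 124 126 121  89  76  89  87  90  87  71 115 101  74  77 106 116 126
  124 123 125]
 [122 126 126 126 126 126 125 115 116 116 117 114 101  72  83 109 116 126
  124 124 124]
 [126 123 125 125 125 126 122 114 114 115 114 115  99  71  81 110 117 124
  124 126 125]]
med

small

large
```

View pics/c1.png

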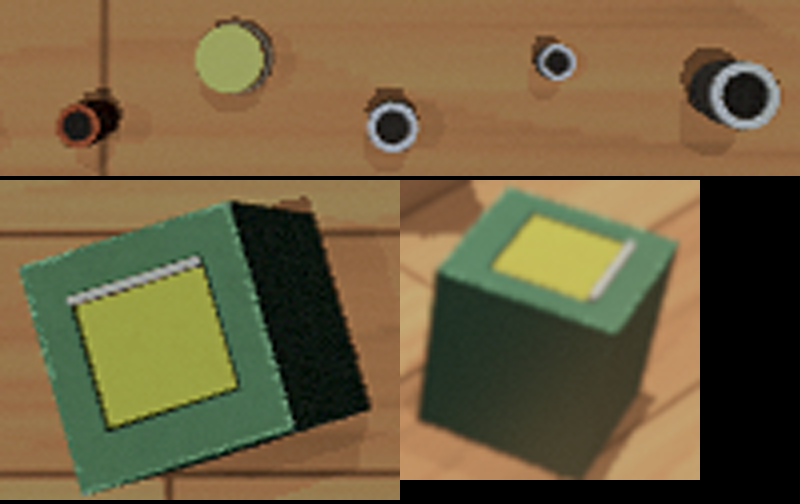

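```bash
python3 - <<'E'
from h import *
for n,a,b,h in [("rusty",78,125,70),("med",393,127,64),("small",557,61.5,50),("large",746,95.5,78),("jar",230,59,45)]:
    X=ray("top",225+a/4-.4,218+b/4-.4,h); print(n,X.round(1),"scene px",proj("scene",X).round(1))
for X in [(613.2,39.8,10),(643,-138.2,10),(483,359,135)]: print(proj("scene",X).round(1))
sc=cv2.imread("pics/scene0.png")
cv2.imwrite("pics/c2.png",stack([crop(sc,195,140,355,260,5)]))
E
```

```text
rusty [448.6 186.1  70. ] scene px [334.4 154. ]
med [446.6   1.5  64. ] scene px [280.1 187.7]
small [484.4 -97.   50. ] scene px [257.4 220.7]
large [ 465.3 -203.4   78. ] scene px [211.2 232.5]
jar [486.3 100.1  45. ] scene px [320.  183.1]
[336.8 233.3]
[287.4 285.3]
[390.1 114.7]
```

View pics/c2.png

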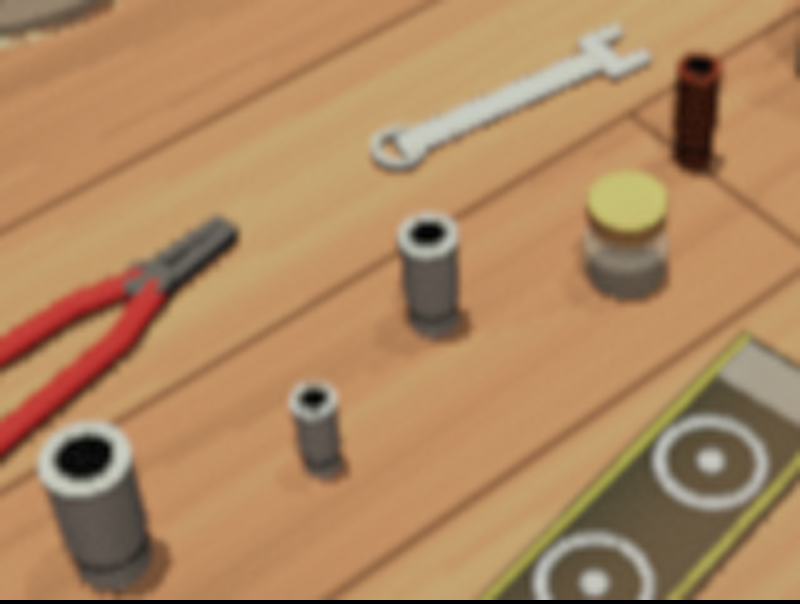

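{"api": "carry_out", "payload": {"targets": [{"x":0.05,"y":-0.06,"z":0,"az":0.13,"hand":0.4},{"x":0.1,"y":-0.12,"z":0,"az":0.26,"hand":0.4},{"x":0.15,"y":-0.17,"z":0,"az":0.39,"hand":0.4},{"x":0.19,"y":-0.22,"z":0,"az":0.52,"hand":0.4},{"x":0.23,"y":-0.26,"z":0,"az":0.668,"hand":0.4}], "grip_force": 40}}

```text
invalid input at $.targets[0]: expected keys x, y, z, ax, ay, az, hand
```

{"api": "carry_out", "payload": {"targets": [{"x":0.033,"y":-0.045,"z":-0.03,"hand":0.4},{"x":0.033,"y":-0.045,"z":-0.08,"hand":0.4},{"x":0.033,"y":-0.045,"z":-0.1,"hand":0.4},{"x":0.033,"y":-0.045,"z":-0.1,"hand":0.4}]}}

```text
invalid input at $.targets[0]: expected keys x, y, z, ax, ay, az, hand
```

```bash
python3 - <<'E'
from h import *
pose()
cv2.imwrite("pics/v1.png",stack([np.hstack([crop(viewer.capture("scene"),270,60,370,190,4),crop(viewer.capture("top"),200,170,300,300,4)])]))
E
```

```text
t 0.1 p [185.7 490.8 230.8] x [-0.001 -0.001 -1.   ] y [ 0.354  0.935 -0.001] F [-0.1 -0.3 -0. ] g 0.995 j [ 0.99  0.31  1.5   0.    1.33 -0.22]
```

View pics/v1.png

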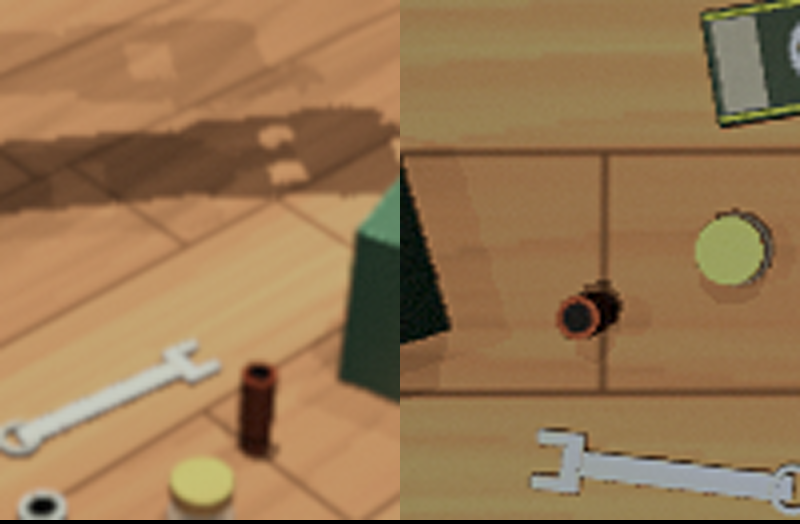

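The calls were refused because every row needs all the keys, so nothing moved and the picture is unchanged.

{"api": "carry_out", "payload": {"targets": [{"x":0.05,"y":-0.06,"z":0,"ax":0,"ay":0,"az":0.13,"hand":0.4},{"x":0.1,"y":-0.12,"z":0,"ax":0,"ay":0,"az":0.26,"hand":0.4},{"x":0.15,"y":-0.17,"z":0,"ax":0,"ay":0,"az":0.39,"hand":0.4},{"x":0.19,"y":-0.22,"z":0,"ax":0,"ay":0,"az":0.52,"hand":0.4},{"x":0.23,"y":-0.26,"z":0,"ax":0,"ay":0,"az":0.668,"hand":0.4}], "grip_force": 40}}

```text
time_s: 0.82
eef_pos: [392.6, 255.2, 231.4]
ee_rot: [0.699, -0.109, 0.699, 0.109]
force: [0.4, 0.7, -0.0]
grip_width: 0.697
```

{"api": "carry_out", "payload": {"targets": [{"x":0.033,"y":-0.045,"z":-0.03,"ax":0,"ay":0,"az":0,"hand":0.4},{"x":0.033,"y":-0.045,"z":-0.08,"ax":0,"ay":0,"az":0,"hand":0.4},{"x":0.033,"y":-0.045,"z":-0.1,"ax":0,"ay":0,"az":0,"hand":0.4},{"x":0.033,"y":-0.045,"z":-0.1,"ax":0,"ay":0,"az":0,"hand":0.4}]}}

```text
time_s: 1.32
eef_pos: [424.0, 211.7, 130.2]
ee_rot: [0.698, -0.107, 0.7, 0.107]
force: [-1.1, 0.8, 0.1]
grip_width: 0.7
```

```bash
python3 - <<'E'
from h import *
pose()
cv2.imwrite("pics/v2.png",stack([np.hstack([crop(viewer.capture("scene"),270,60,370,190,4),crop(viewer.capture("top"),200,170,300,300,4)])]))
E
```

```text
t 1.32 p [424.  211.7 130.2] x [-0.003 -0.001 -1.   ] y [-0.3    0.954  0.   ] F [-1.1  0.8  0.1] g 0.7 j [ 0.22  0.31  1.78 -0.    1.05 -1.66]
```

View pics/v2.png

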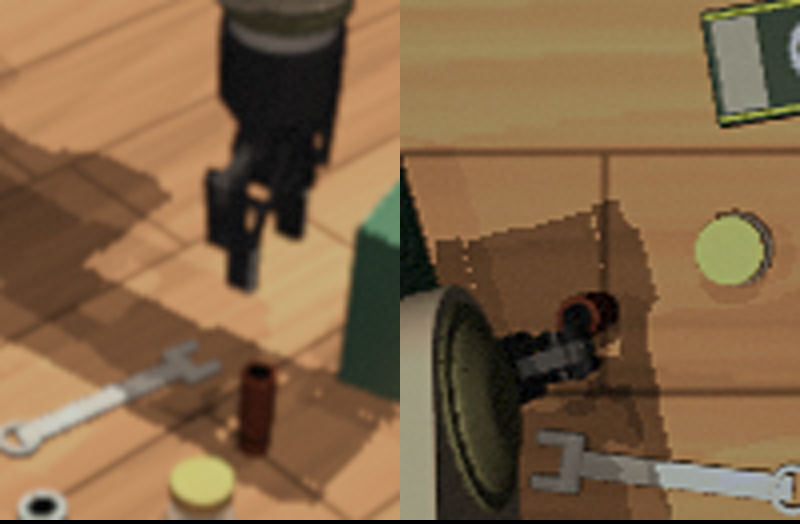

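The rusty socket stands undisturbed and the gripper is about 35 mm short of it, because the first call was clipped. I'll correct from the measured pose.

{"api": "carry_out", "payload": {"targets": [{"x":0.025,"y":-0.026,"z":0,"ax":0,"ay":0,"az":0,"hand":0.4},{"x":0.025,"y":-0.026,"z":-0.03,"ax":0,"ay":0,"az":0,"hand":0.4},{"x":0.025,"y":-0.026,"z":-0.06,"ax":0,"ay":0,"az":0,"hand":0.4},{"x":0.025,"y":-0.026,"z":-0.092,"ax":0,"ay":0,"az":0,"hand":0.4},{"x":0.025,"y":-0.026,"z":-0.092,"ax":0,"ay":0,"az":0,"hand":0.4}]}}

```text
time_s: 2.05
eef_pos: [449.2, 186.0, 39.0]
ee_rot: [0.698, -0.107, 0.7, 0.107]
force: [-0.1, 0.3, -0.1]
grip_width: 0.699
```

{"api": "carry_out", "payload": {"targets": [{"x":0,"y":0,"z":0,"ax":0,"ay":0,"az":0,"hand":-0.3},{"x":0,"y":0,"z":0,"ax":0,"ay":0,"az":0,"hand":-1},{"x":0,"y":0,"z":0,"ax":0,"ay":0,"az":0,"hand":-1},{"x":0,"y":0,"z":0,"ax":0,"ay":0,"az":0,"hand":-1},{"x":0,"y":0,"z":0,"ax":0,"ay":0,"az":0,"hand":-1}]}}

```text
time_s: 2.68
eef_pos: [450.7, 186.2, 40.8]
ee_rot: [0.7, -0.107, 0.698, 0.107]
force: [-0.5, 0.5, 7.5]
grip_width: 0.291
```

{"api": "carry_out", "payload": {"targets": [{"x":0,"y":0,"z":0.03,"ax":0,"ay":0,"az":0,"hand":-1},{"x":0,"y":0,"z":0.075,"ax":0,"ay":0,"az":0,"hand":-1},{"x":0,"y":0,"z":0.12,"ax":0,"ay":0,"az":0,"hand":-1},{"x":0,"y":0,"z":0.165,"ax":0,"ay":0,"az":0,"hand":-1},{"x":0,"y":0.02,"z":0.18,"ax":0,"ay":0,"az":0,"hand":-1}]}}

```text
time_s: 3.3
eef_pos: [450.4, 205.7, 222.6]
ee_rot: [0.701, -0.107, 0.697, 0.107]
force: [0.1, -0.3, -2.2]
grip_width: 0.29
```

{"api": "carry_out", "payload": {"targets": [{"x":0.006,"y":0.05,"z":0.005,"ax":0,"ay":0,"az":0,"hand":-1},{"x":0.012,"y":0.09,"z":0.005,"ax":0,"ay":0,"az":0,"hand":-1},{"x":0.019,"y":0.13,"z":0.005,"ax":0,"ay":0,"az":0,"hand":-1},{"x":0.019,"y":0.148,"z":0.005,"ax":0,"ay":0,"az":0,"hand":-1},{"x":0.019,"y":0.148,"z":0.005,"ax":0,"ay":0,"az":0,"hand":-1}]}}

```text
time_s: 3.92
eef_pos: [468.2, 354.3, 224.2]
ee_rot: [0.699, -0.108, 0.699, 0.108]
force: [-0.4, -0.2, -1.6]
grip_width: 0.29
```

```bash
python3 - <<'E'
from h import *
pose()
cv2.imwrite("pics/v3.png",stack([np.hstack([crop(viewer.capture("scene"),330,30,430,170,4),crop(viewer.capture("top"),120,150,220,290,4)])]))
E
```

```text
t 3.92 p [468.2 354.3 224.2] x [-0. -0. -1.] y [-0.301  0.954 -0.   ] F [-0.4 -0.2 -1.6] g 0.29 j [ 0.45  0.46  1.31 -0.    1.37 -1.43]
```

View pics/v3.png

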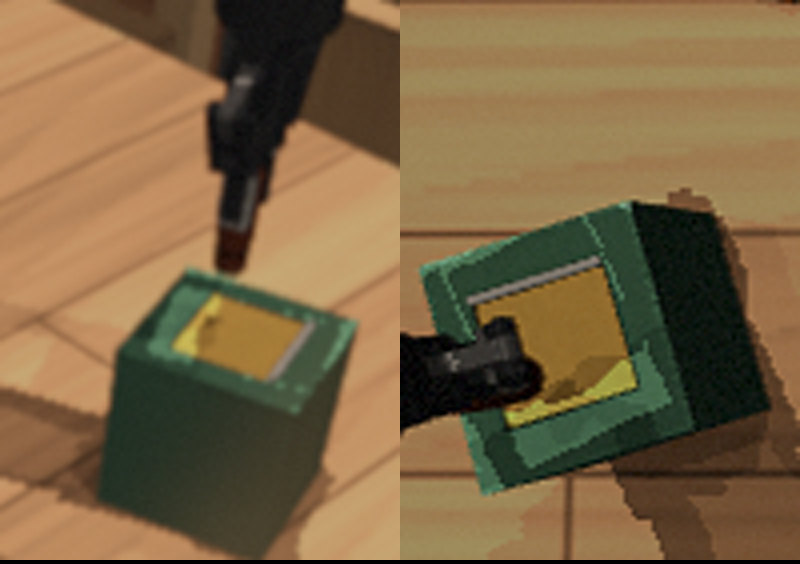

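{"api": "carry_out", "payload": {"targets": [{"x":0.001,"y":0,"z":-0.03,"ax":0,"ay":0,"az":0,"hand":-1},{"x":0.001,"y":0,"z":-0.05,"ax":0,"ay":0,"az":0,"hand":-1},{"x":0.001,"y":0,"z":-0.07,"ax":0,"ay":0,"az":0,"hand":-1},{"x":0.001,"y":0,"z":-0.092,"ax":0,"ay":0,"az":0,"hand":-1},{"x":0.001,"y":0,"z":-0.113,"ax":0,"ay":0,"az":0,"hand":-1}]}}

```text
time_s: 4.65
eef_pos: [469.9, 352.7, 111.1]
ee_rot: [0.699, -0.107, 0.699, 0.107]
force: [-1.0, -0.7, -0.9]
grip_width: 0.294
```

```bash
python3 - <<'E'
from h import *
pose(); print(proj("scene",(468,354,185)))
cv2.imwrite("pics/v4.png",stack([np.hstack([crop(viewer.capture("scene"),330,30,430,170,4),crop(viewer.capture("top"),120,150,220,290,4)])]))
E
```

```text
t 4.65 p [469.9 352.7 111.1] x [ 0. -0. -1.] y [-0.299  0.954 -0.   ] F [-1.  -0.7 -0.9] g 0.294 j [ 0.44  0.56  1.45 -0.    1.13 -1.43]
[387.61452089  97.07930312]
```

View pics/v4.png

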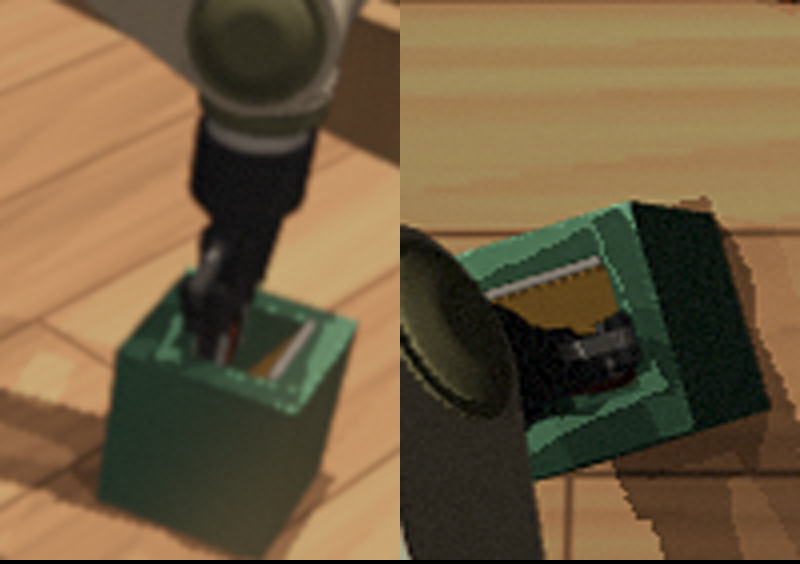

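{"api": "carry_out", "payload": {"targets": [{"x":-0.001,"y":0.002,"z":0,"ax":0,"ay":0,"az":0,"hand":-1},{"x":-0.001,"y":0.002,"z":0,"ax":0,"ay":0,"az":0,"hand":-0.2},{"x":-0.001,"y":0.002,"z":0,"ax":0,"ay":0,"az":0,"hand":-0.2},{"x":-0.001,"y":0.002,"z":0,"ax":0,"ay":0,"az":0,"hand":-0.2},{"x":-0.001,"y":0.002,"z":0,"ax":0,"ay":0,"az":0,"hand":-0.2}]}}

```text
time_s: 5.38
eef_pos: [468.7, 356.0, 111.5]
ee_rot: [0.699, -0.107, 0.699, 0.107]
force: [-0.4, 0.2, 0.4]
grip_width: 0.398
```

{"api": "carry_out", "payload": {"targets": [{"x":0,"y":0,"z":0.0,"ax":0,"ay":0,"az":0,"hand":-0.2},{"x":0,"y":0,"z":0.02,"ax":0,"ay":0,"az":0,"hand":-0.2},{"x":0,"y":0,"z":0.045,"ax":0,"ay":0,"az":0,"hand":-0.2},{"x":0,"y":0,"z":0.075,"ax":0,"ay":0,"az":0,"hand":-0.2},{"x":0,"y":0,"z":0.11,"ax":0,"ay":0,"az":0,"hand":-0.2}]}}

```text
time_s: 6.0
eef_pos: [468.4, 355.8, 221.9]
ee_rot: [0.699, -0.107, 0.699, 0.107]
force: [0.7, -0.0, 0.0]
grip_width: 0.402
```

```bash
python3 - <<'E'
from h import *
pose()
cv2.imwrite("pics/v5.png",stack([np.hstack([crop(viewer.capture("scene"),330,30,430,170,4),crop(viewer.capture("top"),120,150,220,290,4)])]))
E
```

```text
t 6.0 p [468.4 355.8 221.9] x [-0.001 -0.    -1.   ] y [-0.3    0.954 -0.   ] F [ 0.7 -0.   0. ] g 0.402 j [ 0.45  0.46  1.31 -0.    1.37 -1.42]
```

View pics/v5.png

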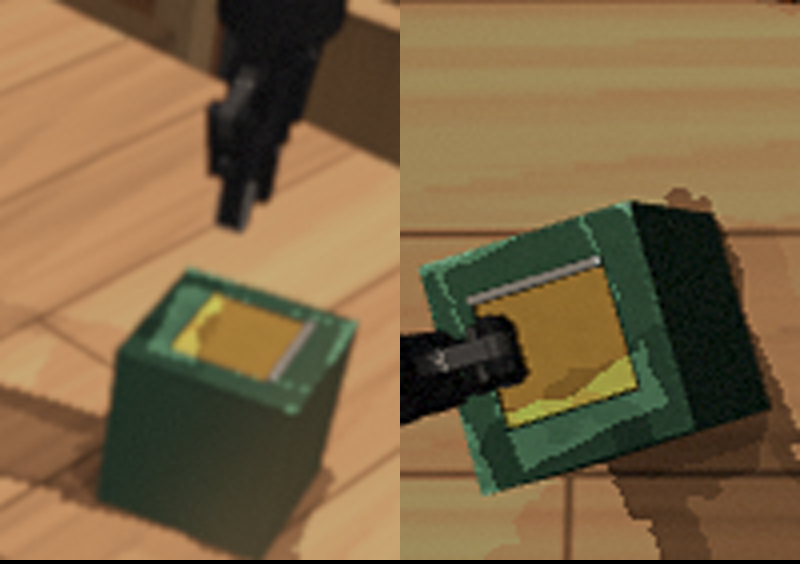

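Rusty has left the gripper and the flap is closed again. The medium socket is next.

{"api": "carry_out", "payload": {"targets": [{"x":-0.003,"y":-0.05,"z":0,"ax":0,"ay":0,"az":0,"hand":0.4},{"x":-0.006,"y":-0.1,"z":0,"ax":0,"ay":0,"az":0,"hand":0.4},{"x":-0.009,"y":-0.15,"z":0,"ax":0,"ay":0,"az":0,"hand":0.4},{"x":-0.012,"y":-0.2,"z":0,"ax":0,"ay":0,"az":0,"hand":0.4},{"x":-0.015,"y":-0.25,"z":0,"ax":0,"ay":0,"az":0,"hand":0.4}]}}

```text
time_s: 6.72
eef_pos: [453.1, 104.4, 220.7]
ee_rot: [0.699, -0.107, 0.699, 0.107]
force: [1.3, -0.4, -0.2]
grip_width: 0.702
```

{"api": "carry_out", "payload": {"targets": [{"x":-0.003,"y":-0.05,"z":-0.02,"ax":0,"ay":0,"az":0,"hand":0.4},{"x":-0.006,"y":-0.1,"z":-0.05,"ax":0,"ay":0,"az":0,"hand":0.4},{"x":-0.007,"y":-0.105,"z":-0.09,"ax":0,"ay":0,"az":0,"hand":0.4},{"x":-0.007,"y":-0.105,"z":-0.11,"ax":0,"ay":0,"az":0,"hand":0.4}]}}

```text
time_s: 7.22
eef_pos: [445.4, 0.4, 109.1]
ee_rot: [0.698, -0.106, 0.7, 0.107]
force: [0.0, 0.8, 0.8]
grip_width: 0.699
```

{"api": "carry_out", "payload": {"targets": [{"x":0.001,"y":0.001,"z":-0.03,"ax":0,"ay":0,"az":0,"hand":0.4},{"x":0.001,"y":0.001,"z":-0.06,"ax":0,"ay":0,"az":0,"hand":0.4},{"x":0.001,"y":0.001,"z":-0.082,"ax":0,"ay":0,"az":0,"hand":0.4},{"x":0.001,"y":0.001,"z":-0.082,"ax":0,"ay":0,"az":0,"hand":0.4}]}}

```text
time_s: 7.72
eef_pos: [446.5, 2.2, 28.0]
ee_rot: [0.698, -0.107, 0.7, 0.108]
force: [-0.5, -0.1, 0.1]
grip_width: 0.697
```

{"api": "carry_out", "payload": {"targets": [{"x":0,"y":0,"z":0,"ax":0,"ay":0,"az":0,"hand":-0.3},{"x":0,"y":0,"z":0,"ax":0,"ay":0,"az":0,"hand":-1},{"x":0,"y":0,"z":0,"ax":0,"ay":0,"az":0,"hand":-1},{"x":0,"y":0,"z":0,"ax":0,"ay":0,"az":0,"hand":-1},{"x":0,"y":0,"z":0,"ax":0,"ay":0,"az":0,"hand":-1}]}}

```text
time_s: 8.35
eef_pos: [448.1, 1.9, 30.2]
ee_rot: [0.699, -0.108, 0.698, 0.107]
force: [-1.9, 0.4, 6.6]
grip_width: 0.342
```

```bash
python3 - <<'E'
from h import *
pose()
E
```

```text
t 8.35 p [448.1   1.9  30.2] x [ 0.002 -0.    -1.   ] y [-0.3    0.954 -0.001] F [-1.9  0.4  6.6] g 0.342 j [-0.26  0.44  1.94  0.    0.76 -2.13]
```

{"api": "carry_out", "payload": {"targets": [{"x":0,"y":0,"z":0.025,"ax":0,"ay":0,"az":0,"hand":-1},{"x":0.02,"y":0,"z":0.06,"ax":0,"ay":0,"az":0,"hand":-1},{"x":0.065,"y":-0.013,"z":0.06,"ax":0,"ay":0,"az":0,"hand":-1},{"x":0.11,"y":-0.027,"z":0.06,"ax":0,"ay":0,"az":0,"hand":-1},{"x":0.15,"y":-0.042,"z":0.06,"ax":0,"ay":0,"az":0,"hand":-1}]}}

```text
time_s: 8.98
eef_pos: [598.9, -40.4, 89.4]
ee_rot: [0.699, -0.107, 0.699, 0.107]
force: [1.0, -0.4, -1.6]
grip_width: 0.343
```

{"api": "carry_out", "payload": {"targets": [{"x":0.03,"y":-0.009,"z":0,"ax":0,"ay":0,"az":0,"hand":-1},{"x":0.03,"y":-0.009,"z":0,"ax":0,"ay":0,"az":0,"hand":-1},{"x":0.03,"y":-0.009,"z":-0.02,"ax":0,"ay":0,"az":0,"hand":-1},{"x":0.03,"y":-0.009,"z":-0.03,"ax":0,"ay":0,"az":0,"hand":-1},{"x":0.03,"y":-0.009,"z":-0.03,"ax":0,"ay":0,"az":0,"hand":-1}]}}

```text
time_s: 9.6
eef_pos: [626.9, -48.8, 58.8]
ee_rot: [0.698, -0.107, 0.699, 0.108]
force: [-0.4, 0.6, -1.8]
grip_width: 0.337
```

```bash
python3 - <<'E'
from h import *
pose()
cv2.imwrite("pics/v6.png",stack([np.hstack([crop(viewer.capture("scene"),240,150,370,290,4)])]))
E
```

```text
t 9.6 p [626.9 -48.8  58.8] x [-0.002  0.    -1.   ] y [-0.3    0.954  0.001] F [-0.4  0.6 -1.8] g 0.337 j [-0.26  0.71  1.35 -0.    1.09 -2.14]
```

View pics/v6.png

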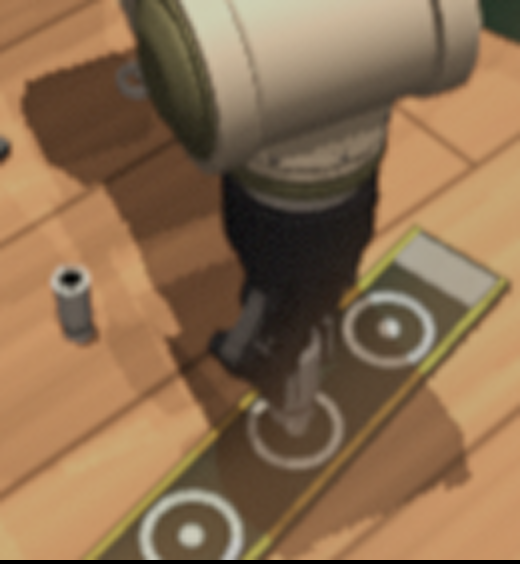

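{"api": "carry_out", "payload": {"targets": [{"x":0.001,"y":-0.001,"z":-0.008,"ax":0,"ay":0,"az":0,"hand":-1},{"x":0.001,"y":-0.001,"z":-0.014,"ax":0,"ay":0,"az":0,"hand":-1},{"x":0.001,"y":-0.001,"z":-0.018,"ax":0,"ay":0,"az":0,"hand":-1},{"x":0.001,"y":-0.001,"z":-0.018,"ax":0,"ay":0,"az":0,"hand":-1}]}}

```text
time_s: 10.15
eef_pos: [628.5, -50.0, 40.9]
ee_rot: [0.699, -0.107, 0.699, 0.107]
force: [-0.6, -0.4, -2.4]
grip_width: 0.339
```

{"api": "carry_out", "payload": {"targets": [{"x":0,"y":0,"z":-0.001,"ax":0,"ay":0,"az":0,"hand":-1},{"x":0,"y":0,"z":-0.002,"ax":0,"ay":0,"az":0,"hand":-1},{"x":0,"y":0,"z":-0.002,"ax":0,"ay":0,"az":0,"hand":-1}]}}

```text
time_s: 10.52
eef_pos: [629.0, -50.0, 40.2]
ee_rot: [0.699, -0.107, 0.699, 0.107]
force: [-2.5, 1.1, 5.7]
grip_width: 0.339
```

{"api": "carry_out", "payload": {"targets": [{"x":0,"y":0,"z":0.001,"ax":0,"ay":0,"az":0,"hand":0.3},{"x":0,"y":0,"z":0.001,"ax":0,"ay":0,"az":0,"hand":0.3},{"x":0,"y":0,"z":0.015,"ax":0,"ay":0,"az":0,"hand":0.3},{"x":0,"y":0,"z":0.05,"ax":0,"ay":0,"az":0,"hand":0.3},{"x":0,"y":0,"z":0.085,"ax":0,"ay":0,"az":0,"hand":0.3}]}}

```text
time_s: 11.15
eef_pos: [628.7, -50.1, 126.2]
ee_rot: [0.699, -0.107, 0.699, 0.107]
force: [0.2, -0.9, -0.1]
grip_width: 0.65
```

{"api": "carry_out", "payload": {"targets": [{"x":-0.045,"y":-0.015,"z":0.01,"ax":0,"ay":0,"az":0,"hand":0.3},{"x":-0.09,"y":-0.03,"z":0.01,"ax":0,"ay":0,"az":0,"hand":0.3},{"x":-0.135,"y":-0.044,"z":0,"ax":0,"ay":0,"az":0,"hand":0.3},{"x":-0.144,"y":-0.047,"z":-0.02,"ax":0,"ay":0,"az":0,"hand":0.3},{"x":-0.144,"y":-0.047,"z":-0.03,"ax":0,"ay":0,"az":0,"hand":0.3}]}}

```text
time_s: 11.78
eef_pos: [484.4, -97.3, 94.6]
ee_rot: [0.699, -0.107, 0.699, 0.107]
force: [0.2, 1.1, -0.9]
grip_width: 0.65
```

```bash
python3 - <<'E'
from h import *
pose()
cv2.imwrite("pics/v7.png",stack([np.hstack([crop(viewer.capture("scene"),190,150,350,290,4)])]))
E
```

```text
t 11.78 p [484.4 -97.3  94.6] x [ 0. -0. -1.] y [-0.299  0.954 -0.   ] F [ 0.2  1.1 -0.9] g 0.65 j [-0.44  0.4   1.76  0.    0.98 -2.31]
```

View pics/v7.png

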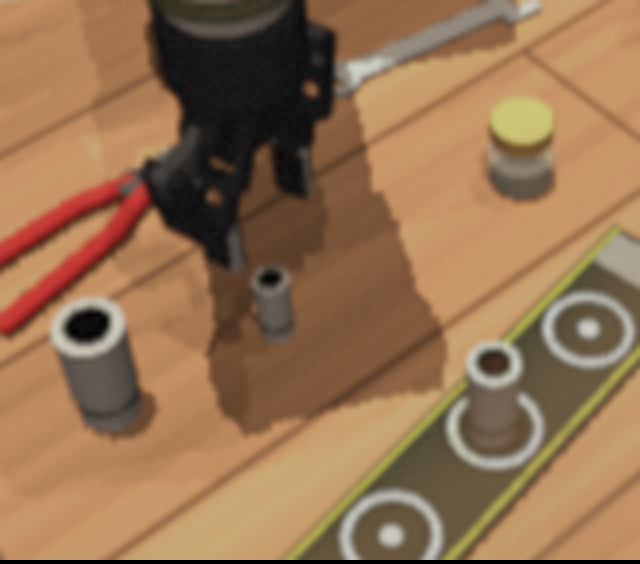

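{"api": "carry_out", "payload": {"targets": [{"x":0,"y":0,"z":-0.03,"ax":0,"ay":0,"az":0,"hand":0.3},{"x":0,"y":0,"z":-0.06,"ax":0,"ay":0,"az":0,"hand":0.3},{"x":0,"y":0,"z":-0.077,"ax":0,"ay":0,"az":0,"hand":0.3},{"x":0,"y":0,"z":-0.077,"ax":0,"ay":0,"az":0,"hand":0.3}]}}

```text
time_s: 12.32
eef_pos: [485.0, -96.7, 16.9]
ee_rot: [0.699, -0.107, 0.699, 0.108]
force: [0.1, 0.7, 0.4]
grip_width: 0.65
```

{"api": "carry_out", "payload": {"targets": [{"x":0,"y":0,"z":0,"ax":0,"ay":0,"az":0,"hand":-0.3},{"x":0,"y":0,"z":0,"ax":0,"ay":0,"az":0,"hand":-1},{"x":0,"y":0,"z":0,"ax":0,"ay":0,"az":0,"hand":-1},{"x":0,"y":0,"z":0,"ax":0,"ay":0,"az":0,"hand":-1},{"x":0,"y":0,"z":0,"ax":0,"ay":0,"az":0,"hand":-1}]}}

```text
time_s: 12.95
eef_pos: [485.3, -97.2, 18.3]
ee_rot: [0.7, -0.108, 0.698, 0.107]
force: [0.1, 1.6, 6.4]
grip_width: 0.231
```

{"api": "carry_out", "payload": {"targets": [{"x":0,"y":0,"z":0.025,"ax":0,"ay":0,"az":0,"hand":-1},{"x":0.02,"y":0,"z":0.06,"ax":0,"ay":0,"az":0,"hand":-1},{"x":0.06,"y":-0.015,"z":0.06,"ax":0,"ay":0,"az":0,"hand":-1},{"x":0.1,"y":-0.03,"z":0.06,"ax":0,"ay":0,"az":0,"hand":-1},{"x":0.14,"y":-0.041,"z":0.06,"ax":0,"ay":0,"az":0,"hand":-1}]}}

```text
time_s: 13.58
eef_pos: [625.8, -138.6, 77.6]
ee_rot: [0.699, -0.107, 0.699, 0.107]
force: [-0.2, -0.4, -2.2]
grip_width: 0.23
```

{"api": "carry_out", "payload": {"targets": [{"x":0.018,"y":0,"z":0,"ax":0,"ay":0,"az":0,"hand":-1},{"x":0.018,"y":0,"z":-0.02,"ax":0,"ay":0,"az":0,"hand":-1},{"x":0.018,"y":0,"z":-0.036,"ax":0,"ay":0,"az":0,"hand":-1},{"x":0.018,"y":0,"z":-0.044,"ax":0,"ay":0,"az":0,"hand":-1},{"x":0.018,"y":0,"z":-0.046,"ax":0,"ay":0,"az":0,"hand":-1}]}}

```text
time_s: 14.2
eef_pos: [642.5, -138.0, 31.1]
ee_rot: [0.699, -0.107, 0.699, 0.107]
force: [0.7, 0.0, -1.9]
grip_width: 0.23
```

```bash
python3 - <<'E'
from h import *
pose()
E
```

```text
t 14.2 p [ 642.5 -138.    31.1] x [-0.  0. -1.] y [-0.3    0.954  0.   ] F [ 0.7  0.  -1.9] g 0.23 j [-0.39  0.8   1.26 -0.    1.08 -2.26]
```

{"api": "carry_out", "payload": {"targets": [{"x":0,"y":0,"z":-0.002,"ax":0,"ay":0,"az":0,"hand":-1},{"x":0,"y":0,"z":-0.003,"ax":0,"ay":0,"az":0,"hand":-1},{"x":0,"y":0,"z":-0.004,"ax":0,"ay":0,"az":0,"hand":-1},{"x":0,"y":0,"z":-0.004,"ax":0,"ay":0,"az":0,"hand":-1}]}}

```text
time_s: 14.7
eef_pos: [642.9, -138.1, 28.4]
ee_rot: [0.699, -0.107, 0.699, 0.107]
force: [-1.8, 0.8, 5.3]
grip_width: 0.231
```

{"api": "carry_out", "payload": {"targets": [{"x":0,"y":0,"z":0.001,"ax":0,"ay":0,"az":0,"hand":0.1},{"x":0,"y":0,"z":0.001,"ax":0,"ay":0,"az":0,"hand":0.1},{"x":0,"y":0,"z":0.015,"ax":0,"ay":0,"az":0,"hand":0.1},{"x":0,"y":0,"z":0.055,"ax":0,"ay":0,"az":0,"hand":0.1},{"x":0,"y":0,"z":0.1,"ax":0,"ay":0,"az":0,"hand":0.1}]}}

```text
time_s: 15.32
eef_pos: [642.5, -138.0, 129.1]
ee_rot: [0.699, -0.107, 0.699, 0.107]
force: [-0.7, 0.3, -0.2]
grip_width: 0.55
```

{"api": "carry_out", "payload": {"targets": [{"x":-0.044,"y":-0.016,"z":0.01,"ax":0,"ay":0,"az":0,"hand":0.5},{"x":-0.088,"y":-0.032,"z":0.01,"ax":0,"ay":0,"az":0,"hand":0.5},{"x":-0.132,"y":-0.048,"z":0.01,"ax":0,"ay":0,"az":0,"hand":0.5},{"x":-0.177,"y":-0.065,"z":0,"ax":0,"ay":0,"az":0,"hand":0.5},{"x":-0.177,"y":-0.065,"z":0,"ax":0,"ay":0,"az":0,"hand":0.5}]}}

```text
time_s: 15.95
eef_pos: [463.6, -203.7, 127.8]
ee_rot: [0.699, -0.106, 0.699, 0.106]
force: [0.2, -0.8, 0.0]
grip_width: 0.755
```

```bash
python3 - <<'E'
from h import *
pose()
cv2.imwrite("pics/v8.png",stack([np.hstack([crop(viewer.capture("scene"),180,150,340,290,4)])]))
E
```

```text
t 15.95 p [ 463.6 -203.7  127.8] x [-0.001  0.    -1.   ] y [-0.297  0.955  0.   ] F [ 0.2 -0.8  0. ] g 0.755 j [-0.65  0.38  1.69 -0.    1.07 -2.52]
```

View pics/v8.png

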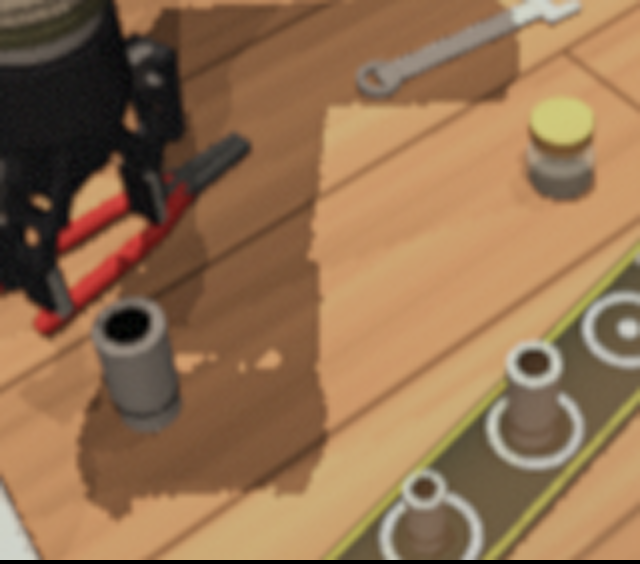

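Small stands in the end ring by the red plate. Now the large one.

{"api": "carry_out", "payload": {"targets": [{"x":0.002,"y":0,"z":-0.03,"ax":0,"ay":0,"az":0,"hand":0.5},{"x":0.002,"y":0,"z":-0.06,"ax":0,"ay":0,"az":0,"hand":0.5},{"x":0.002,"y":0,"z":-0.088,"ax":0,"ay":0,"az":0,"hand":0.5},{"x":0.002,"y":0,"z":-0.088,"ax":0,"ay":0,"az":0,"hand":0.5}]}}

```text
time_s: 16.5
eef_pos: [467.9, -202.4, 38.5]
ee_rot: [0.698, -0.107, 0.699, 0.108]
force: [0.1, -0.0, 0.0]
grip_width: 0.751
```

{"api": "carry_out", "payload": {"targets": [{"x":0,"y":0,"z":0,"ax":0,"ay":0,"az":0,"hand":0},{"x":0,"y":0,"z":0,"ax":0,"ay":0,"az":0,"hand":-1},{"x":0,"y":0,"z":0,"ax":0,"ay":0,"az":0,"hand":-1},{"x":0,"y":0,"z":0,"ax":0,"ay":0,"az":0,"hand":-1},{"x":0,"y":0,"z":0,"ax":0,"ay":0,"az":0,"hand":-1}], "grip_force": 60}}

```text
time_s: 17.12
eef_pos: [468.5, -203.3, 40.9]
ee_rot: [0.7, -0.108, 0.698, 0.107]
force: [-0.7, 3.1, 6.6]
grip_width: 0.457
```

{"api": "carry_out", "payload": {"targets": [{"x":0,"y":0,"z":0.03,"ax":0,"ay":0,"az":0,"hand":-1},{"x":0,"y":0,"z":0.075,"ax":0,"ay":0,"az":0,"hand":-1},{"x":0.02,"y":0.033,"z":0.1,"ax":0,"ay":0,"az":0,"hand":-1},{"x":0.045,"y":0.075,"z":0.1,"ax":0,"ay":0,"az":0,"hand":-1},{"x":0.07,"y":0.117,"z":0.1,"ax":0,"ay":0,"az":0,"hand":-1}]}}

```text
time_s: 17.75
eef_pos: [538.3, -84.9, 140.2]
ee_rot: [0.699, -0.107, 0.699, 0.107]
force: [0.2, -0.4, -4.0]
grip_width: 0.453
```

{"api": "carry_out", "payload": {"targets": [{"x":0.025,"y":0.042,"z":0,"ax":0,"ay":0,"az":0,"hand":-1},{"x":0.05,"y":0.084,"z":0,"ax":0,"ay":0,"az":0,"hand":-1},{"x":0.07,"y":0.115,"z":0,"ax":0,"ay":0,"az":0,"hand":-1},{"x":0.0765,"y":0.126,"z":0,"ax":0,"ay":0,"az":0,"hand":-1},{"x":0.0765,"y":0.126,"z":-0.02,"ax":0,"ay":0,"az":0,"hand":-1}]}}

```text
time_s: 18.38
eef_pos: [615.0, 40.4, 120.5]
ee_rot: [0.7, -0.108, 0.698, 0.107]
force: [-0.6, -0.7, -4.5]
grip_width: 0.45
```

```bash
python3 - <<'E'
from h import *
pose()
E
```

```text
t 18.38 p [615.   40.4 120.5] x [ 0.003 -0.001 -1.   ] y [-0.301  0.954 -0.002] F [-0.6 -0.7 -4.5] g 0.45 j [-0.12  0.61  1.35 -0.    1.18 -2.  ]
```

Contact is expected near TCP z of about 51.

{"api": "carry_out", "payload": {"targets": [{"x":0,"y":0,"z":-0.025,"ax":0,"ay":0,"az":0,"hand":-1},{"x":0,"y":0,"z":-0.05,"ax":0,"ay":0,"az":0,"hand":-1},{"x":0,"y":0,"z":-0.063,"ax":0,"ay":0,"az":0,"hand":-1},{"x":0,"y":0,"z":-0.068,"ax":0,"ay":0,"az":0,"hand":-1},{"x":0,"y":0,"z":-0.068,"ax":0,"ay":0,"az":0,"hand":-1}]}}

```text
time_s: 19.0
eef_pos: [614.5, 39.8, 52.0]
ee_rot: [0.699, -0.107, 0.699, 0.107]
force: [0.2, 1.1, -3.1]
grip_width: 0.456
```

{"api": "carry_out", "payload": {"targets": [{"x":0,"y":0,"z":-0.001,"ax":0,"ay":0,"az":0,"hand":-1},{"x":0,"y":0,"z":-0.002,"ax":0,"ay":0,"az":0,"hand":-1},{"x":0,"y":0,"z":-0.002,"ax":0,"ay":0,"az":0,"hand":-1}]}}

```text
time_s: 19.38
eef_pos: [614.9, 40.0, 50.9]
ee_rot: [0.7, -0.108, 0.698, 0.107]
force: [-2.3, 1.4, 5.7]
grip_width: 0.457
```

Contact. Release, lift and move back out of view.

{"api": "carry_out", "payload": {"targets": [{"x":0,"y":0,"z":0.001,"ax":0,"ay":0,"az":0,"hand":0.45},{"x":0,"y":0,"z":0.001,"ax":0,"ay":0,"az":0,"hand":0.45},{"x":0,"y":0,"z":0.015,"ax":0,"ay":0,"az":0,"hand":0.45},{"x":0,"y":0,"z":0.055,"ax":0,"ay":0,"az":0,"hand":0.45},{"x":0,"y":0,"z":0.11,"ax":0,"ay":0,"az":0,"hand":0.45}]}}

```text
time_s: 20.0
eef_pos: [613.6, 40.0, 160.5]
ee_rot: [0.698, -0.107, 0.7, 0.107]
force: [0.8, -0.4, 0.3]
grip_width: 0.723
```

{"api": "carry_out", "payload": {"targets": [{"x":-0.05,"y":0,"z":0.03,"ax":0,"ay":0,"az":0,"hand":0.45},{"x":-0.1,"y":0,"z":0.06,"ax":0,"ay":0,"az":0,"hand":0.45},{"x":-0.15,"y":0,"z":0.08,"ax":0,"ay":0,"az":0,"hand":0.45},{"x":-0.2,"y":0,"z":0.08,"ax":0,"ay":0,"az":0,"hand":0.45},{"x":-0.25,"y":0,"z":0.08,"ax":0,"ay":0,"az":0,"hand":0.45}]}}

```text
time_s: 20.62
eef_pos: [362.6, 40.0, 240.2]
ee_rot: [0.7, -0.108, 0.698, 0.107]
force: [-0.2, -1.3, -0.2]
grip_width: 0.726
```

```bash
python3 - <<'E'
from h import *
pose()
sc=viewer.capture("scene"); tp=viewer.capture("top")
for n,X in [("L",(613.2,39.8,88)),("M",(627.9,-49.4,74)),("S",(643,-138.2,60))]: print(n,"expected rim centre top",proj("top",X).round(1),"scene",proj("scene",X).round(1))
cv2.imwrite("pics/v9.png",stack([crop(tp,270,140,415,205,5),np.hstack([crop(sc,255,190,375,320,2),crop(sc,350,90,430,170,3)[:240]*1][:1]+[cv2.copyMakeBorder(crop(sc,350,90,430,170,3),0,20,0,0,0)])]))
E
```

```text
t 20.62 p [362.6  40.  240.2] x [ 0.002 -0.001 -1.   ] y [-0.3    0.954 -0.001] F [-0.2 -1.3 -0.2] g 0.726 j [-0.21 -0.06  1.9  -0.    1.3  -2.09]
L expected rim centre top [306.1 177.9] scene [338.9 212.4]
M expected rim centre top [344.2 172.3] scene [313.9 241.3]
S expected rim centre top [380.8 166.8] scene [286.6 273. ]
```

View pics/v9.png

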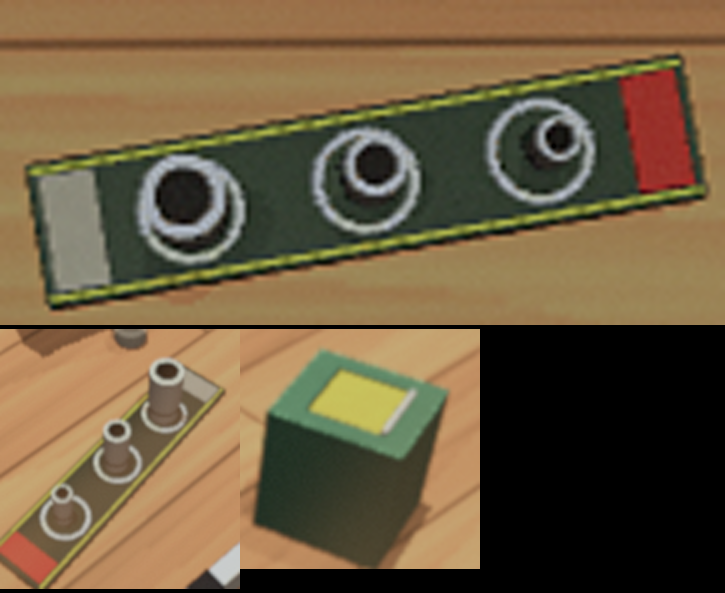

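```bash
python3 -c "
from rig import finish_job
print(finish_job())"
```

```text
the job is handed in; nothing more can be done
None
```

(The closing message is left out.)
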